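Remix a settled bottle and lock it in the trolley's rack

TASK

The contents of the tall capped bottle on the workshop trolley have settled: lift it, turn it fully upside down and keep it so for at least one second, then turn it back and set it upright on the floor of the empty rack bay without dropping it. Once it stands there and you have let go of it, swing the rack's retaining bar across its front until the bar snaps home against its end stop, so that the trolley can be rolled away. Leave the tin, the parts bin, the wooden block and the wrench where they are.

Things in the scene. Friction and masses are not known exactly. Their poses are not given: they have to be found in the camera images.
- bottle: The tall bottle: rigid closed grey cylinder with a paper band, 56 mm in diameter up to 112 mm, a 5 mm shoulder, then a black cap 49 mm in diameter; 135 mm high, 0.2 to 0.4 kg. Origin at the centre of its underside, z up through the cap. Stands upright and loose on the table at the start; its place is sometimes exchanged with the tin's.
- rack_bay (a point): Centre of the floor (upper face) of the rack's only bay, 4 mm above the table. Rack: fixed blue steel box, open on top, 100 x 100 mm outside, 88 x 88 mm inside; walls 50 mm high at the back (+x here) and both sides (+y, -y), a lip 12 mm high in front (-x). Axes: x front to back, y to the rack's left, z up. Its place and yaw (up to 0.25 rad either way) vary.
- gate (a joint): Angle of the steel retaining bar on its upright hinge at the rack's front left corner: 0 = wide open (pointing forward and left of the rack), 2.0 = home on its stop, across the bay's front along the rack's -y. Grows counter-clockwise from above; starts at 0 to 0.5. It stays where it is left. In the last 0.2 rad it rides over a spring ball (about 4 N at the knob), which holds it home: above 1.94.
- gate_knob (a point): Centre of the top of the upright black round knob at the bar's free end: 18 mm in diameter, 114 mm above the table at its top and free to be pinched from the top down to 62 mm; 140 mm from the hinge axis. It turns with the bar.
- gate_hinge (a point): Point on the bar's upright hinge axis at the bar's mid height, 55 mm above the table; in the rack_bay frame at x = -50, y = +56 mm. The bar is 12 mm wide and 10 mm high (50 to 60 mm above the table). The spring ball sits on a small block at the front right corner, 52 mm high.
- tin: Bystander: squat steel tin with a press lid, 73 mm in diameter, 55 mm high, origin at the centre of its underside. Leave alone.
- parts_bin: Bystander: low aluminium bin with nuts in it, 100 x 150 x 50 mm (x, y, z), origin at the centre of its underside. Leave alone.
- block: Bystander: wooden block 70 x 70 x 60 mm, origin at the centre of its underside. Leave alone.
- wrench: Bystander: open-ended wrench 180 mm long lying flat along its x axis, origin at about its middle underneath. Leave alone.

How it is judged:
By the outcome, as a careful person would: the job done as asked, in the order asked, and still so for the second after the job is handed in, with the robot touching nothing.
It also fails if it takes over 72 s, if anything falls off the work surface, if the arm or the gripper's body presses on something with over 40 N, if the wrist force passes 120 N, or if a joint passes its speed limit or range.

ROBOT

A 6-joint arm with a two-finger parallel gripper is mounted at the origin on the work surface. World frame = base frame: x ahead of the robot, y to its left, z up, the work surface at z = 0. Lengths are in m, angles in rad, forces in N, time in s.
With the tool pointing down it reaches from about 0.35 to 0.875 m from the base axis. Payload 4.2 kg.
Tool frame: the origin (TCP) lies at the very end of the fingers, on their centre line; the grasp point (between the pads) lies 19 mm behind it; z points along the fingers, y is the direction in which the jaws open and shut (so a half turn about z gives the same grasp; the last joint's range is limited). The gripper opens to 87 mm and grips with 3 to 60 N. Pads are 19 mm wide; open, the fingers measure 117 mm over their backs; the gripper's body (75 mm by 190 mm) begins 51 mm behind the grasp point.
Start: joints at [-0.954, 0.385, 0.008, 0, -1.194, -0.259], TCP at [0.219, -0.585, 0.223] pointing down, gripper open.
Joint ranges: [-3.14, 3.14], [-1.21, 2.06], [-1.07, 1.41], [-3.16, 2.05], [-2.99, -0.16], [-3.1, 3.1]. Speed limits (rad/s): [2.79, 2.79, 3.14, 3.14, 3.14, 3.14].

INTERFACE

Orientations are given as [roll, pitch, yaw] about the fixed x, y, z axes, in that order (R = Rz(yaw) Ry(pitch) Rx(roll)).
In Python, from workcell import ctrl gives the robot as it stands. Calls block until the motion is done:
- ctrl.movep(position, orientation): joint-space move of the TCP to a pose.
- ctrl.move_linear(position, vel=0.15, frame=None, contact_N=None): straight line of the TCP; frame=None keeps the orientation; vel is the mean speed in m/s. With contact_N (N) it stops when the force on the tool has changed by that much, and returns True; else False.
- ctrl.goto_joints(angles): joint-space move.
- ctrl.command_gripper(opening, newtons=None): finger opening in m; newtons is the grip in N (None keeps the last); returns when the fingers have stopped.
- ctrl.pause(seconds).
- ctrl.ik(position, orientation): joint angles nearest the present ones, or None.
- ctrl.state(): the state.
- ctrl.grab_frame(name): name is "scene" or "top" or "wrist"; returns a dict with "image" (480x640x3 uint8, red, green, blue), "fx", "fy", "cx", "cy" (pixels), "R" (3x3) and "t" (3): a world point X has camera coordinates R X + t. Camera axes: x right, y down, z forward; pixel columns grow to the right and rows downward; lengths in m; the calibration is good to about 2 mm. A picture is of the moment at which its call begins. There is no depth.
A pose or a line that the arm cannot do raises ctrl.PlanningError and nothing moves.
- ctrl.finish_job(): hands the job in, once; it reports no verdict.
Trained networks look in a picture, given as the dict that the camera call returned (one of the last four; its "shot" number tells which), for a name from the list of things; names that differ only in an ending like _2 or _b are one class to them, and where a whole thing is asked for, a point or a joint stands for the part that bears it (a point fixed in the world has none). Each returns a list of dicts, best first, with "confidence" (0 to 1); they miss things now and then, are a little off and sometimes report something else, mostly with a low value. They report only what shows in the picture. A call takes as long as a camera call.
- ctrl.spot_in(target, picture): "at" ([column, row] in pixels, amid what is visible of it).
- ctrl.regions_of(target, picture): "region" (480x640 bool, what is visible of it) and "at" ([column, row] in pixels, amid what is visible of it).
The state is a dict: "t": time; "joint_pos": joint angles; "joint_vel": joint speeds; "joint_torque": joint torques, N m; "position": TCP position; "orientation": TCP orientation; "force": force on the tool from outside, world axes, zero at the start; "wrist_torque": the same for the moment, N m; "gripper_width": finger opening in m.
Only numpy, scipy, OpenCV 4.12 (cv2) and the standard library are available. Lean on these libraries where they do the work, as an engineer would, in place of code of your own. Each camera call takes 0.05 s, during which the arm holds its last target. There are 200 camera calls.

## Working session

There is one attempt and no reset: what is moved stays moved. The work goes in short steps, each a Python script; the robot and the scene stay as the last script left them, time stands still between calls to the robot, and variables do not carry over. Pictures are saved under pics/ and viewed, about 8 in all and at most 12, crops included, and the job is handed in when it is done.

```bash
ls; mkdir -p pics; cat > h.py <<'E'
import numpy as np, cv2
from workcell import ctrl
def save(f,n): cv2.imwrite('pics/'+n,f['image'][:,:,::-1])
def ray(f,px):
    R=np.array(f['R']);t=np.array(f['t'])
    d=R.T@np.array([(px[0]-f['cx'])/f['fx'],(px[1]-f['cy'])/f['fy'],1]); return -R.T@t,d
def onz(f,px,z):
    c,d=ray(f,px); return c+d*(z-c[2])/d[2]
def proj(f,X):
    p=np.array(f['R'])@np.array(X)+np.array(f['t']); return np.array([f['fx']*p[0]/p[2]+f['cx'],f['fy']*p[1]/p[2]+f['cy']])
E
python3 - <<'E'
from h import *
fs={n:ctrl.grab_frame(n) for n in('scene','top','wrist')}
for n,f in fs.items():
    print(n,ray(f,(320,240)),f['fx'])
    save(f,n+'0.png')
    for T in('bottle','rack_bay','gate','gate_knob','gate_hinge','tin','parts_bin','block','wrench'):
        try:
            r=ctrl.spot_in(T,f)[:2]; print(T,[(np.round(q['at'],1),round(q['confidence'],2)) for q in r])
        except Exception as e: print(T,e)
print(ctrl.state())
cv2.imwrite('pics/both.png',cv2.resize(np.hstack([fs['scene']['image'],fs['top']['image']])[:,:,::-1],(800,300)))
E
```

```text
pics
scene (array([ 1.09840061, -0.90594588,  0.9411826 ]), array([-0.34703577,  0.71034589, -0.61259381])) 537.3716913990698
bottle [(array([250.1, 289.4]), 0.97), (array([199.8, 359.3]), 0.16)]
rack_bay [(array([340.5, 246.2]), 0.8)]
gate [(array([301.3, 218.5]), 0.93)]
gate_knob [(array([302.9, 219.2]), 0.66)]
gate_hinge [(array([304.5, 216.6]), 0.88)]
tin [(array([201.2, 360.8]), 0.97)]
parts_bin [(array([308.5, 363. ]), 0.93), (array([339.5, 195.6]), 0.38)]
block []
wrench [(array([385.2, 215.5]), 0.55)]
top (array([0.31673076, 0.05353099, 1.43247416]), array([ 0.2108228 , -0.02241164, -0.97729225])) 562.2888171247906
bottle [(array([385. , 271.6]), 0.78)]
rack_bay [(array([263.1, 231. ]), 0.75)]
gate [(array([251.8, 281.8]), 0.91)]
gate_knob [(array([251.6, 279.2]), 0.66), (array([463.5, 267.8]), 0.27)]
gate_hinge []
tin [(array([464.7, 268. ]), 0.82)]
parts_bin [(array([414.7, 191.3]), 0.98)]
block [(array([174.1, 284.9]), 0.7)]
wrench [(array([178.5, 229.5]), 0.94)]
wrist (array([ 0.14371139, -0.61092638,  0.38357798]), array([ 0.26621613,  0.10683746, -0.9579878 ])) 432.1399365005361
bottle []
rack_bay []
gate []
gate_knob []
gate_hinge []
tin []
parts_bin []
block []
wrench []
{'t': 1.5, 'joint_pos': array([-9.54400853e-01,  3.84680568e-01,  7.91932868e-03, -3.09428141e-06,
       -1.19399638e+00, -2.58581884e-01]), 'joint_vel': array([-0.00012938, -0.00069134,  0.00047644, -0.00065527, -0.00102781,
       -0.00056084]), 'joint_torque': array([-1.40689197e-03, -3.90465009e+01,  1.87623453e+01,  4.22460526e+00,
        1.55031838e-02, -3.92261302e-05]), 'position': array([ 0.2189034 , -0.58539785,  0.22256894]), 'orientation': array([-3.14155597e+00,  1.26797387e-05, -2.78378020e+00]), 'force': array([ 0.19116764, -1.24966047,  0.51584122]), 'wrist_torque': array([ 0.00094098,  0.00170202, -0.01218508]), 'gripper_width': 0.08722727209375541}
```

```bash
python3 - <<'E'
import cv2
a=cv2.imread('pics/top0.png');b=cv2.imread('pics/scene0.png')
cv2.imwrite('pics/t.png',cv2.resize(a[150:350,130:530],(800,400),interpolation=cv2.INTER_CUBIC))
cv2.imwrite('pics/s.png',cv2.resize(b[130:430,130:470],(800,600)[:2] and (680,600),interpolation=cv2.INTER_CUBIC))
E
```

```text
(no output)
```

View pics/t.png

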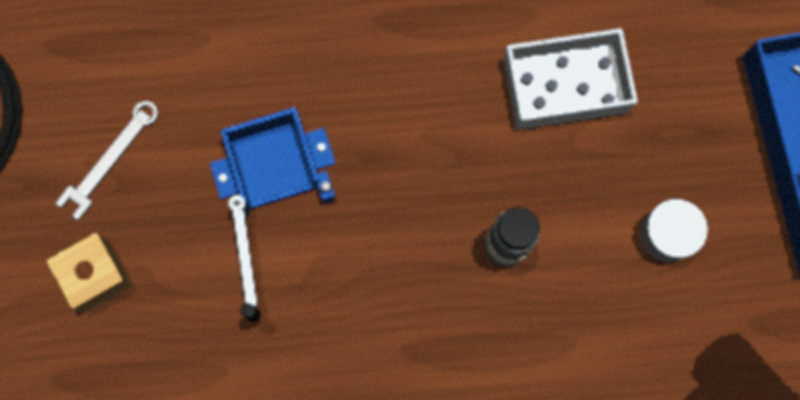

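View pics/s.png

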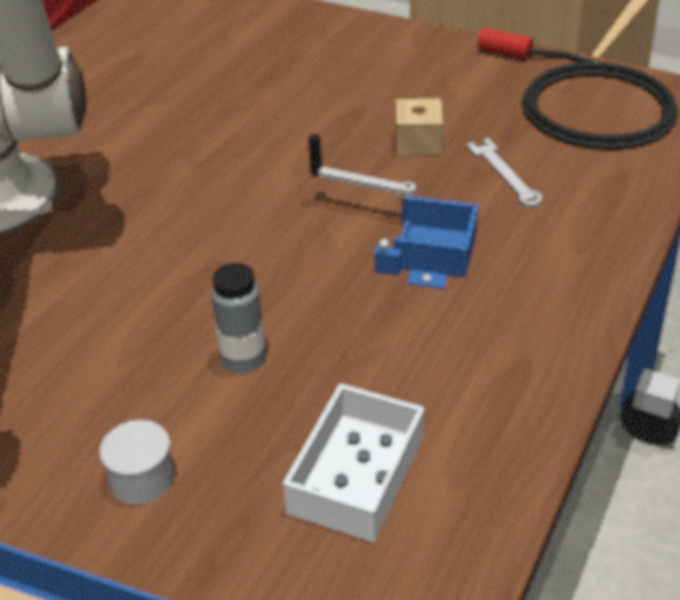

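The top view (2x crop, offset 130,150) shows the rack with its hinge ring at about px (248.5,251), the detent block at (293,242) and the knob top at (255,306). The bottle cap is at (389,264) and the tin at (469,265). The scene view agrees: the bar is open, the bay is empty, and the bottle stands between the rack and the tin.

```bash
python3 - <<'E'
from h import *
from scipy.optimize import least_squares
f=ctrl.grab_frame('top');g=ctrl.grab_frame('scene')
M={}
for n,fr in(('t',f),('s',g)):
    for T in('bottle','rack_bay','tin','gate_knob'):
        r=ctrl.regions_of(T,fr); 
        if r: M[n,T]=r[0]['region']; print(n,T,r[0]['confidence'],r[0]['region'].sum())
# silhouettes fit: project model points' hull, compare masks
def hull_mask(fr,P):
    m=np.zeros((480,640),np.uint8); p=np.array([proj(fr,x) for x in P])
    cv2.fillConvexPoly(m,cv2.convexHull(np.round(p*16).astype(np.int32)),1,shift=4); return m>0
def cyl(x,y,prof):
    a=np.linspace(0,2*np.pi,24); return [(x+r*np.cos(b),y+r*np.sin(b),z) for r,z in prof for b in a]
from scipy.optimize import minimize
def fit(T,prof,x0):
    def c(p): return sum(1-(lambda h,m:(h&m).sum()/(h|m).sum())(hull_mask(fr,cyl(*p,prof)),M[n,T]) for n,fr in(('t',f),('s',g)) if (n,T) in M)
    r=minimize(c,x0,method='Nelder-Mead',options=dict(initial_simplex=[x0,x0+[.01,0],x0+[0,.01]],xatol=1e-4)); print(T,r.x,r.fun); return r.x
fit('bottle',[(.028,0),(.028,.112),(.0245,.135)],onz(f,(389.5,264),.135)[:2])
fit('tin',[(.0365,0),(.0365,.055)],onz(f,(469,265),.055)[:2])
k=onz(f,(255,306),.114)
print('knob',k,'hinge',onz(f,(248.5,251.5),.06),'det',onz(f,(293,242.5),.052))
# rack corners picked in crops: outer top
C=lambda x,y:(130+x/2,150+y/2); S=lambda x,y:(130+x/2,130+y/2)
pk=[(f,C(222,127),(50,50,50)),(f,C(296,109),(50,-50,50)),(f,C(248,208),(-50,50,16)),(f,C(318,188),(-50,-50,16)),(f,C(237,203),(-50,56,60)),
    (g,S(404,197),(50,50,50)),(g,S(478,205),(50,-50,50)),]
def res(p):
    c,s=np.cos(p[2]),np.sin(p[2])
    return np.concatenate([proj(fr,(p[0]+(c*a-s*b)/1e3,p[1]+(s*a+c*b)/1e3,z/1e3))-q for fr,q,(a,b,z) in pk])
r=least_squares(res,[.55,.15,.2],loss='soft_l1');print('rack',r.x);print(r.fun.reshape(-1,2).round(1))
p=r.x; c,s=np.cos(p[2]),np.sin(p[2]); h=p[:2]+np.array([c*-.05-s*.056,s*-.05+c*.056]);d=k[:2]-h
print('hinge',h,'len',np.hypot(*d),'gate',(np.arctan2(d[1],d[0])-p[2]+np.pi/2+2)%(2*np.pi))
E
```

```text
t bottle 0.63 637
t rack_bay 0.82 2520
t tin 0.59 832
t gate_knob 0.72 403
s bottle 0.63 1234
s rack_bay 0.65 2095
s tin 0.64 1160
s gate_knob 0.68 444
bottle [ 0.52947666 -0.13303901] 0.12498465921668533
tin [ 0.52441367 -0.34262329] 0.19009791588753278
knob [0.45567183 0.18769657 0.114     ] hinge [0.59775285 0.20166963 0.06      ] det [0.6135099  0.08994245 0.052     ]
rack [0.65792136 0.15878131 0.22890607]
[[-0.9  1.7]
 [-0.2 -0.8]
 [-1.3  0.6]
 [ 1.  -1. ]
 [-0.1  0.5]
 [35.6  2.5]
 [-7.1 21. ]]
hinge [0.59651851 0.20197495] len 0.1415685720241504 gate 0.3013277872150004
```

```bash
cat >> h.py <<'E'
from scipy.spatial.transform import Rotation as Ro
B=np.array([.5295,-.1330]); 
def hor(a,up=1,pitch=0,roll=0):
    # tool z horizontal at azimuth a (pitched down by pitch), tool x up*(vertical), roll about tool z
    z=np.array([np.cos(a)*np.cos(pitch),np.sin(a)*np.cos(pitch),-np.sin(pitch)])
    y=np.array([-np.sin(a),np.cos(a),0])*up*-1
    x=np.cross(y,z); return Ro.from_matrix(np.c_[x,y,z])*Ro.from_euler('z',roll)
def gp(P,R): return np.array(P)+R.apply([0,0,.019])
def ori(R): return R.as_euler('xyz')
E
python3 - <<'E'
from h import *
from scipy.optimize import least_squares
for nm,P in(('bottle',[*B,.09]),('bottlehi',[*B,.3]),('rack',[.658,.159,.1]),('rackhi',[.658,.159,.25])):
  for up in(1,-1):
    print(nm,up)
    for a in np.radians(range(-120,121,15)):
        R=hor(a,up); q=ctrl.ik(gp(P,R),ori(R))
        if q is not None: print(round(np.degrees(a)),np.round(q,2))
E
```

```text
bottle 1
-120 [ 0.35  0.98 -0.35  0.71 -1.76 -1.41]
-105 [ 0.39  0.93 -0.56  0.92 -1.62 -1.5 ]
-90 [ 0.4   0.88 -0.77  1.18 -1.54 -1.64]
-75 [ 0.33  0.84 -0.97  1.5  -1.55 -1.81]
-15 [-0.77  1.11 -0.98 -2.57 -2.02 -1.3 ]
0 [-0.88  0.98 -0.81 -2.25 -1.71 -1.4 ]
15 [-0.89  0.88 -0.62 -1.99 -1.54 -1.64]
30 [-0.85  0.84 -0.44 -1.76 -1.51 -1.86]
45 [-0.8   0.84 -0.26 -1.56 -1.58 -2.04]
60 [-0.73  0.87 -0.1  -1.4  -1.69 -2.17]
75 [-0.66  0.91  0.06 -1.27 -1.83 -2.26]
90 [-0.58  0.96  0.21 -1.16 -1.98 -2.31]
105 [-0.49  1.01  0.35 -1.05 -2.14 -2.32]
120 [-0.39  1.06  0.46 -0.93 -2.28 -2.29]
bottle -1
-120 [ 0.35  0.98 -0.35  0.71 -1.76  1.73]
-105 [ 0.39  0.93 -0.56  0.92 -1.62  1.64]
-90 [ 0.4   0.88 -0.77  1.18 -1.54  1.5 ]
-75 [ 0.33  0.84 -0.97  1.5  -1.55  1.34]
-15 [-0.77  1.11 -0.98 -2.57 -2.02  1.84]
0 [-0.88  0.98 -0.81 -2.25 -1.71  1.74]
15 [-0.89  0.88 -0.62 -1.99 -1.54  1.5 ]
30 [-0.85  0.84 -0.44 -1.76 -1.51  1.28]
45 [-0.8   0.84 -0.26 -1.56 -1.58  1.1 ]
60 [-0.73  0.87 -0.1  -1.4  -1.69  0.97]
75 [-0.66  0.91  0.06 -1.27 -1.83  0.89]
90 [-0.58  0.96  0.21 -1.16 -1.98  0.84]
1
[... 3229 characters left out ...]
7  0.98  0.18  0.8  -2.16  2.09]
-90 [ 0.71  0.89 -0.06  0.96 -1.96  2.07]
-75 [ 0.73  0.79 -0.3   1.15 -1.78  2.  ]
-60 [ 0.71  0.7  -0.52  1.39 -1.64  1.91]
-45 [ 0.63  0.62 -0.71  1.72 -1.53  1.81]
0 [-0.    0.49 -0.83 -3.14 -1.32  1.57]
15 [-0.16  0.47 -0.68 -2.69 -1.19  1.39]
30 [-0.22  0.47 -0.5  -2.3  -1.14  1.13]
45 [-0.24  0.5  -0.32 -1.99 -1.21  0.89]
60 [-0.23  0.56 -0.14 -1.76 -1.35  0.72]
75 [-0.21  0.63  0.04 -1.6  -1.53  0.59]
90 [-0.17  0.72  0.23 -1.49 -1.72  0.49]
105 [-0.13  0.81  0.43 -1.42 -1.93  0.4 ]
120 [-0.08  0.9   0.63 -1.39 -2.15  0.32]<sys>:0: UserWarning: Gimbal lock detected. Setting third angle to zero since it is not possible to uniquely determine all angles.
```

```bash
python3 -W ignore - <<'E'
from h import *
a=np.radians(30);R=hor(a,-1);d=np.array([np.cos(a),np.sin(a),0])
G=np.array([*B,.092])
ctrl.movep(gp(G-.12*d+[0,0,.13],R),ori(R))
print(ctrl.state()['t'],ctrl.state()['joint_pos'].round(2))
ctrl.move_linear(gp(G-.12*d,R),vel=.2)
f=ctrl.grab_frame('wrist');save(f,'w1.png');print(proj(f,[*B,.135]),proj(f,[*B,.0]),ctrl.spot_in('bottle',f)[:1])
g=ctrl.grab_frame('scene');cv2.imwrite('pics/c1.png',np.hstack([f['image'][::2,::2],g['image'][100:340,100:420]])[:,:,::-1])
print(ctrl.state()['t'],ctrl.state()['joint_pos'].round(2),ctrl.state()['force'])
E
```

```text
3.6333 [-1.08  0.49 -0.46 -1.55 -1.59  0.95]
[314.74079365 300.49205769] [314.30579659  85.27612414] [{'at': [317.7, 190.4], 'confidence': 0.92}]
4.5833 [-1.08  0.83 -0.46 -1.54 -1.58  1.29] [-0.11110897 -0.62288365  0.33261091]
```

View pics/c1.png

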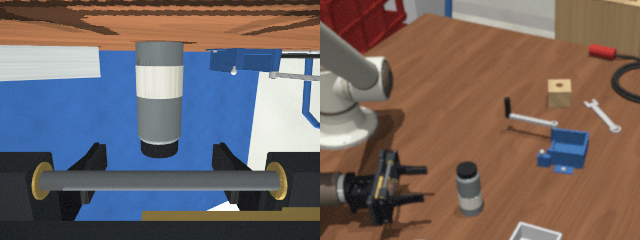

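Both views show the open fingers level with the bottle and centred on it (bottle column about 318 of 640). I'll grip, lift and invert it.

```bash
python3 -W ignore - <<'E'
from h import *
a=np.radians(30);R=hor(a,-1);G=np.array([*B,.092])
c=ctrl.move_linear(gp(G,R),vel=.1,contact_N=12)
print('contact',c,ctrl.state()['position'],gp(G,R))
if not c:
    ctrl.command_gripper(0.04,45)
    s=ctrl.state();print(s['gripper_width'],s['force'],s['t'])
    if s['gripper_width']>.05:
        ctrl.move_linear(gp(G+[0,0,.26],R),vel=.2)
        s=ctrl.state();print(s['gripper_width'],s['force'],s['t'],s['joint_pos'].round(2))
        f=ctrl.grab_frame('scene')
        q=np.array(s['joint_pos']);q2=q.copy();q2[5]-=np.pi
        ctrl.goto_joints(q2);ctrl.pause(.8)
        g=ctrl.grab_frame('scene');w=ctrl.grab_frame('wrist');ctrl.pause(.7);s=ctrl.state();print(s['gripper_width'],s['t'],Ro.from_euler('xyz',s['orientation']).as_matrix().round(4).tolist())
        cv2.imwrite('pics/c2.png',np.hstack([f['image'][60:380,60:340],g['image'][60:380,60:340],w['image'][::2,::2][:0].reshape(0,0,3) if 0 else cv2.resize(w['image'],(240,320))])[:,:,::-1])
E
```

```text
contact False [ 0.54569468 -0.12385253  0.09196246] [ 0.54595448 -0.1235      0.092     ]
0.055028381103191186 [-0.00719213 -0.94983001  0.14589936] 6.5917
0.05471066940428532 [ 0.01817076  0.17023351 -2.36900066] 8.0417 [-0.83  0.22 -0.35 -1.69 -1.39  0.58]
0.05500982797487492 12.3417 [[0.0023, 0.5001, 0.866], [-0.0017, -0.866, 0.5001], [1.0, -0.0026, -0.0011]]
```

View pics/c2.png

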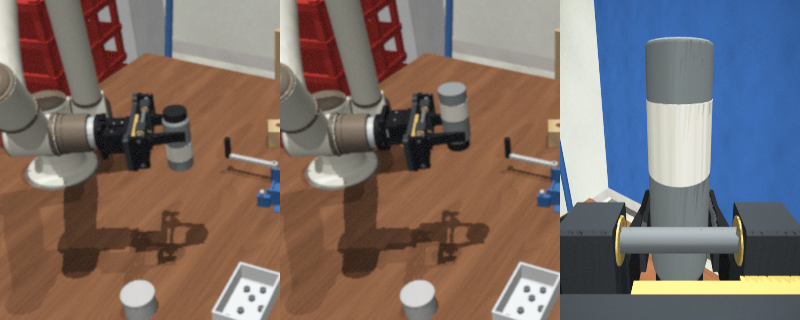

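The middle frame shows the bottle fully inverted with the cap down. The wrist view shows it straight in the jaws, and it was held for over 1.5 s. Next I'll turn it back and carry it over the rack.

```bash
cat > m.py <<'E'
from h import *
from scipy.optimize import least_squares
def rackfit(f,g):
    C=lambda x,y:(130+x/2,150+y/2); S=lambda x,y:(130+x/2,130+y/2)
    pk=[(f,C(222,127),(50,50,50)),(f,C(296,109),(50,-50,50)),(f,C(248,208),(-50,50,16)),(f,C(318,188),(-50,-50,16)),(f,C(237,203),(-50,56,60)),
    (g,S(404,197),(-50,50,50)),(g,S(478,205),(50,50,50)),(g,S(409,187),(-50,56,60))]
    def res(p):
        c,s=np.cos(p[2]),np.sin(p[2])
        return np.concatenate([proj(fr,(p[0]+(c*a-s*b)/1e3,p[1]+(s*a+c*b)/1e3,z/1e3))-q for fr,q,(a,b,z) in pk])
    r=least_squares(res,[.658,.159,.23],loss='soft_l1'); return r.x,r.fun.reshape(-1,2).round(1)
E
python3 -W ignore - <<'E'
from m import *
q=np.array(ctrl.state()['joint_pos']);q[5]+=np.pi;ctrl.goto_joints(q)
a=np.radians(60);R=hor(a,-1)
ctrl.movep(gp([.658,.159,.22],R),ori(R))
s=ctrl.state();print(s['t'],s['position']-gp([.658,.159,.22],R),s['joint_pos'].round(2),s['gripper_width'],s['force'])
f=ctrl.grab_frame('top');g=ctrl.grab_frame('scene');w=ctrl.grab_frame('wrist')
p,r=rackfit(f,g);print(p);print(r.tolist())
for z in(.128,.263): print('top',z,proj(f,[.658,.159,z]),'scene',proj(g,[.658,.159,z]),'wrist',proj(w,[.658,.159,z]))
save(w,'w3.png')
A=cv2.resize(f['image'][150:320,180:380],(400,340));Bb=cv2.resize(g['image'][100:300,220:420],(340,340))
cv2.imwrite('pics/c3.png',np.hstack([A,Bb])[:,:,::-1])
E
```

```text
16.2917 [ 0.00014798 -0.00103299  0.00063005] [-0.24  0.61 -0.15 -1.77 -1.36  0.78] 0.05523707681907948 [-0.62141334  0.08403313 -2.73503635]
[0.65885841 0.15719746 0.19821503]
[[0.2, 0.6], [1.2, -0.8], [-1.4, -0.2], [1.2, -0.7], [-0.3, -0.4], [0.7, -1.6], [-0.9, -0.7], [-1.3, -0.8]]
top 0.128 [261.57485083 220.0122607 ] scene [347.10623639 216.02858389] wrist [313.9086481   61.58578342]
top 0.263 [255.55981966 204.5757869 ] scene [348.19960892 171.16550037] wrist [314.51860945 426.17498277]
```

View pics/c3.png

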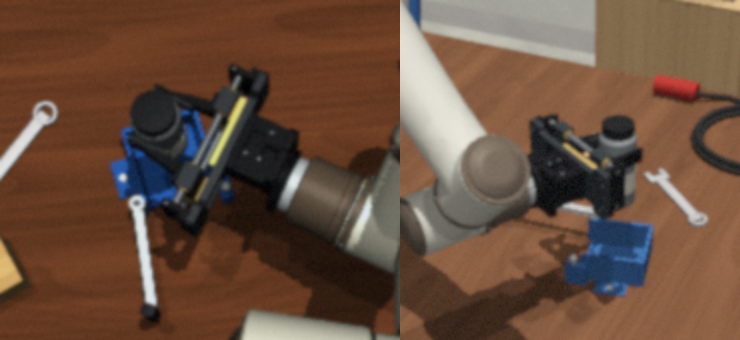

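View pics/w3.png

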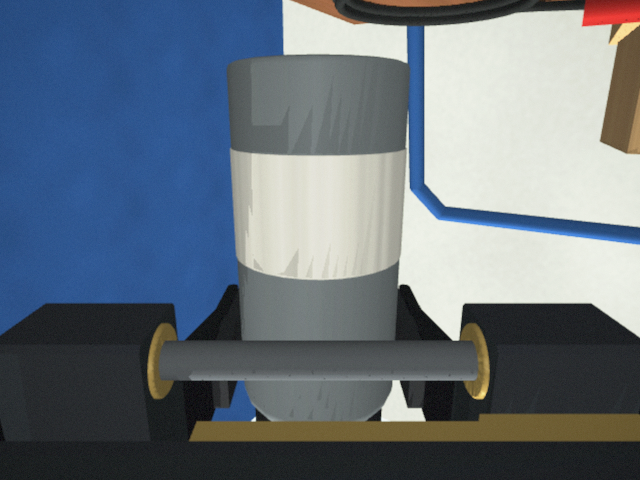

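The top view shows the cap at about (257,206) against a predicted (256,205), so the bottle hangs centred over the bay to within 4 mm. The body stays clear of the bar. Lowering now.

```bash
python3 -W ignore - <<'E'
from m import *
a=np.radians(60);R=hor(a,-1);d=np.array([np.cos(a),np.sin(a),0])
C=np.array([.6585,.158,0])+.003*d
c=ctrl.move_linear(gp(C+[0,0,.125],R),vel=.12,frame=None,contact_N=12);print(c)
if not c:
    c=ctrl.move_linear(gp(C+[0,0,.090],R),vel=.03,contact_N=5)
s=ctrl.state();print(c,s['position'],s['force'],s['t'],s['gripper_width'])
if c and s['position'][2]<.102:
    ctrl.command_gripper(.0871,10);s=ctrl.state();print(s['gripper_width'],s['force'])
    ctrl.move_linear(np.array(s['position'])-.12*d,vel=.12,contact_N=10)
    ctrl.move_linear(np.array(ctrl.state()['position'])+[0,0,.15],vel=.25)
f=ctrl.grab_frame('top');g=ctrl.grab_frame('scene')
print(ctrl.state()['t'],ctrl.state()['position'],ctrl.spot_in('gate_knob',f)[:1])
A=cv2.resize(f['image'][150:320,180:380],(400,340));Bb=cv2.resize(g['image'][100:300,220:420],(340,340))
cv2.imwrite('pics/c4.png',np.hstack([A,Bb])[:,:,::-1])
E
```

```text
False
True [0.66940147 0.17706966 0.09608731] [ 0.36318081 -2.43344973  3.60130045] 18.2917 0.05498665714580635
0.0868714938833856 [-0.47017448 -0.13207653 -0.56005092]
21.125 [0.60861794 0.07400846 0.24234643] [{'at': [256.3, 281.7], 'confidence': 0.66}]
```

View pics/c4.png

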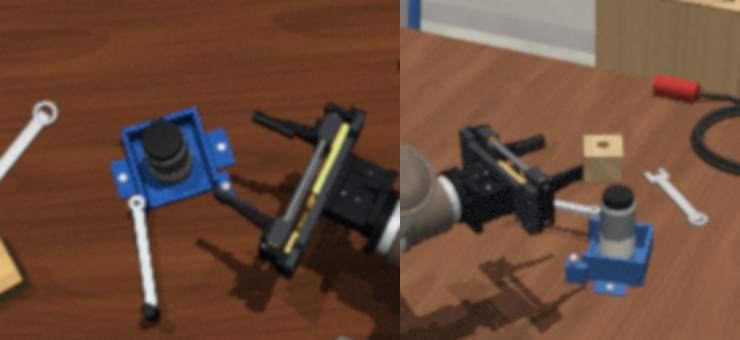

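The bottle stands upright in the bay (cap at px 262,220 in the top view) and has been released, with the bar still open. Next I'll move above the knob.

```bash
cat > k.py <<'E'
from m import *
H=np.array([.598,.202])
def down(psi): # tool down, jaw axis (tool y) at azimuth psi
    y=np.array([np.cos(psi),np.sin(psi),0]);z=np.array([0,0,-1.]);return Ro.from_matrix(np.c_[np.cross(y,z),y,z])
def kn(phi,r=.14): return H+r*np.array([np.cos(phi),np.sin(phi)])
E
python3 -W ignore - <<'E'
from k import *
ctrl.move_linear(np.array(ctrl.state()['position'])+[-.05,-.05,.1],vel=.25)
K=np.array([.456,.188]);phi=np.arctan2(*(K-H)[::-1])
for k in(1,-1):
    qs=[ctrl.ik([*kn(phi+e),.083],ori(down(phi+e+k*np.pi/2))) for e in(0,.8,1.7)]
    print(k,[None if q is None else np.round(q,2) for q in qs])
best=min((1,-1),key=lambda k:max(abs(ctrl.ik([*kn(phi+e),.083],ori(down(phi+e+k*np.pi/2)))[5]) for e in(0,.8,1.7)))
print(best)
R=down(phi+best*np.pi/2)
ctrl.command_gripper(.06)
ctrl.movep([*K,.22],ori(R))
w=ctrl.grab_frame('wrist');save(w,'w5.png');print(ctrl.state()['t'],ctrl.state()['joint_pos'].round(2),proj(w,[*K,.114]),proj(w,[*H,.06]))
f=ctrl.grab_frame('scene')
for fr in(w,f):
    r=ctrl.regions_of('gate_knob',fr)[:1]; print([(q['at'],q['confidence'],q['region'].sum()) for q in r])
E
```

```text
1 [array([ 0.72,  0.32, -0.49,  0.  , -0.76,  0.95]), array([ 0.49,  0.36, -0.43,  0.  , -0.78,  1.98]), array([ 0.36,  0.52, -0.15,  0.  , -0.9 ,  3.01])]
-1 [array([ 0.72,  0.32, -0.49,  0.  , -0.76, -2.19]), array([ 0.49,  0.36, -0.43,  0.  , -0.78, -1.16]), array([ 0.36,  0.52, -0.15,  0.  , -0.9 , -0.13])]
-1
24.95 [ 0.72  0.16 -0.31 -0.   -1.1  -2.19] [315.60833029 240.00442637] [316.27521852 380.97829834]
[([318.1, 268.4], 0.75, np.int64(2394))]
[([304.9, 217.9], 0.86, np.int64(459))]
```

View pics/w5.png

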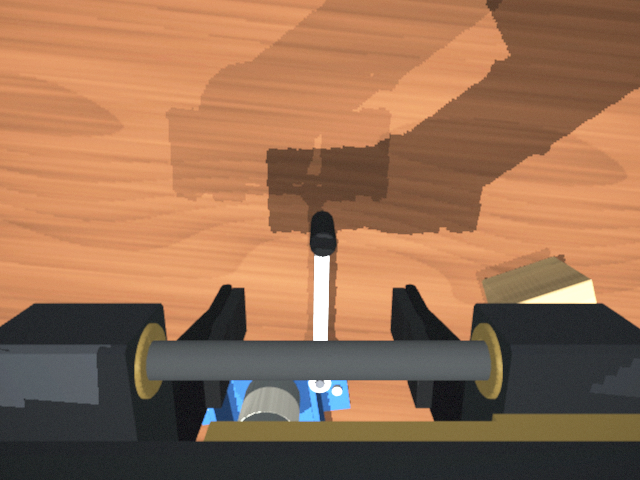

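The knob top is at about (322,242) and the hinge ring at about (319,384), so the knob is within about 4 mm of my prediction. I'll correct for that, pinch it and swing.

```bash
python3 -W ignore - <<'E'
from k import *
w=ctrl.grab_frame('wrist')
K=onz(w,(322,242),.114)[:2];Hn=onz(w,(319.5,384),.061)[:2];print(K,Hn,np.hypot(*(K-Hn)))
import k; k.H=H=(Hn+H)/2
phi=np.arctan2(*(K-H)[::-1]);
R=lambda p:ori(down(p-np.pi/2))
ctrl.movep([*K,.15],R(phi))
c=ctrl.move_linear([*K,.083],vel=.1,contact_N=8);print('c',c)
if not c:
    ctrl.command_gripper(.0,8);s=ctrl.state();print(s['gripper_width'],s['force'],s['t'])
    if .014<s['gripper_width']<.022:
        yaw=.21; end=yaw-np.pi/2
        if end<phi: end+=2*np.pi
        if phi>np.pi: pass
        print('swing',phi,end,(phi-(end-2.0)))
        r=np.hypot(*(K-H))
        for p in np.linspace(phi,end-.25,9)[1:]:
            ctrl.move_linear([*kn(p,r+(.14-r)*min(1,(p-phi)/.8)),.083],vel=.1,frame=R(p))
        s=ctrl.state();print(s['position'],s['force'],s['gripper_width'],s['t'])
        for p in np.linspace(end-.25,end+.05,5)[1:]:
            c=ctrl.move_linear([*kn(p),.083],vel=.05,frame=R(p),contact_N=18)
            s=ctrl.state();print(p-end,c,s['position'],s['force'].round(1),s['gripper_width'])
            if c: break
f=ctrl.grab_frame('top');g=ctrl.grab_frame('scene');print(ctrl.state()['t'])
A=cv2.resize(f['image'][150:320,180:380],(400,340));Bb=cv2.resize(g['image'][100:300,220:420],(340,340))
cv2.imwrite('pics/c6.png',np.hstack([A,Bb])[:,:,::-1])
E
```

```text
[0.45720768 0.19226804] [0.60039804 0.20499686] 0.14375501167083088
c False
0.017710867227805852 [ 0.0214637  -0.2186544  -0.10799152] 27.1333
swing -3.0626648970156127 -1.3607963267948966 0.29813142977928386
[0.59384313 0.0617015  0.08259441] [  0.16574642 -10.12454972   1.33763688] 0.01795053999405357 30.3667
-0.17500000000000004 False [0.60443771 0.06181355 0.08263586] [ 0.2 -9.   1.1] 0.01763509424684457
-0.10000000000000009 False [0.61524632 0.06269732 0.08261276] [ 0.9 -9.9  0.1] 0.01737620007230456
-0.02499999999999991 False [0.62660309 0.06478552 0.08265954] [ 2.7 -7.5 -0.5] 0.017626895104778325
0.050000000000000044 False [0.63253407 0.06627676 0.08225915] [-5.9 -6.7  4. ] 0.01722738424374109
31.9
```

View pics/c6.png

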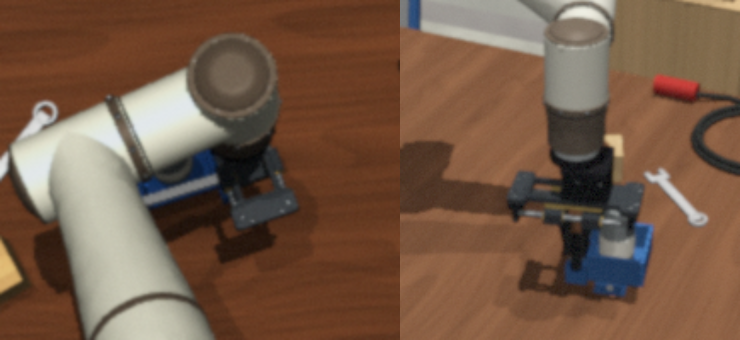

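The bar is across the front. The x force went from +2.7 N to −5.9 N, which fits a snap over the ball followed by contact with the stop. I'll press a little further to confirm, release and check.

```bash
python3 -W ignore - <<'E'
from k import *
s=ctrl.state();P=np.array(s['position']);u=np.array([np.cos(.21),np.sin(.21),0])
c=ctrl.move_linear(P+.012*u,vel=.03,contact_N=18)
s=ctrl.state();print(c,s['position']-P,s['force'].round(1))
ctrl.move_linear(P+.001*u,vel=.03)
print(ctrl.state()['force'].round(1))
ctrl.command_gripper(.045,8)
P=np.array(ctrl.state()['position']);ctrl.move_linear(P+[0,0,.12],vel=.15)
ctrl.move_linear(P+[-.15,-.18,.2],vel=.25)
f=ctrl.grab_frame('top');g=ctrl.grab_frame('scene');print(ctrl.state()['t'],[ctrl.spot_in(T,f)[:1] for T in('gate_knob','gate_hinge','bottle','tin','parts_bin','block','wrench')])
save(f,'t7.png')
A=cv2.resize(f['image'][190:275,225:325],(400,340),interpolation=cv2.INTER_CUBIC);Bb=cv2.resize(g['image'][100:300,220:420],(340,340))
cv2.imwrite('pics/c7.png',np.hstack([A,Bb])[:,:,::-1])
H=np.array([.5992,.2035])
for e in(1.8,1.9,2.0): p=.21-np.pi/2+e-2; print(e,(proj(f,[*(H+.14*np.array([np.cos(p),np.sin(p)])),.114])-[225,190])*4)
E
```

```text
False [ 0.00500923  0.00096142 -0.00067046] [-15.7  -3.1  11.5]
[-3.4 -4.1  1.6]
35.8417 [[{'at': [263.4, 249.3], 'confidence': 0.69}], [{'at': [266.7, 244.9], 'confidence': 0.63}], [{'at': [261.1, 228.1], 'confidence': 0.61}], [{'at': [464.6, 264.9], 'confidence': 0.56}], [{'at': [414.4, 190.1], 'confidence': 0.83}], [{'at': [175.1, 284.5], 'confidence': 0.83}], [{'at': [180.9, 226.6], 'confidence': 0.59}]]
1.8 [313.21613387 206.105202  ]
1.9 [310.09393429 183.54913477]
2.0 [304.70084881 161.51588318]
```

View pics/c7.png

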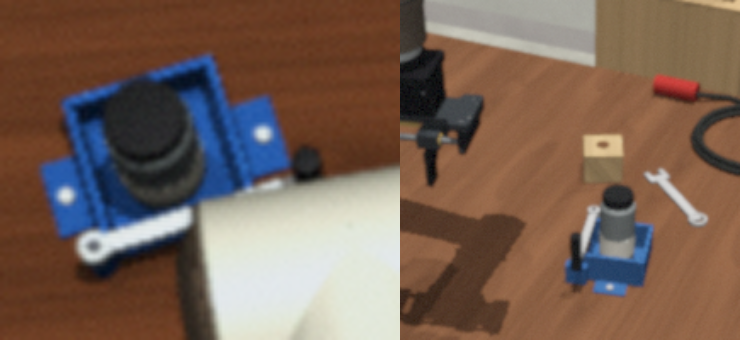

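The knob top is at (306,163) in the crop, against (305,162) predicted for gate = 2.0. The bar runs parallel to the rack's front, and the bottle stands behind it untouched. Handing in.

```bash
python3 -c "
from workcell import ctrl
print(ctrl.finish_job(), ctrl.state()['t'])"
```

```text
the job is handed in; nothing more can be done
the job is handed in; nothing more can be done
```

The job is done and handed in at about 36 s on the robot's clock, well inside the 72 s limit. I gripped the bottle from the side and turned it fully upside down for over 1.5 s. I then turned it back, set it upright on the rack floor and let go. After that I pinched the gate knob and swung the bar across the front to its stop.

- **Bar:** The final images put the knob about 1 pixel from where it should be for gate = 2.0. The bar is parallel to the rack's front. The force on the tool changed as expected for the ball snap, then rose to about 16 N of push against the stop.
- **Bottle:** It stands upright behind the bar with the gripper clear of everything.
- **Other items:** The tin, bin, block and wrench were found within about 4 pixels of where they started. I put that down to detection noise.
- **Not seen directly:** In the last top view the arm hid the middle of the bar. I judged the home position from the knob, the hinge end and the forces.

The object detector gave poor positions for the knob and the hinge in the top views, so I read those pixels from the pictures instead.

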